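# Slide the tile carton down the loading lane

## Robot

A 6-joint arm with a two-finger parallel gripper is mounted at the origin on the work surface; the furniture and walls round the work are solid. World frame = base frame: x ahead of the robot, y to its left, z up, the work surface at z = 0. Lengths are in m, angles in rad, forces in N, time in s.
With the tool pointing down it reaches from about 0.3 to 0.775 m from the base axis. Payload 14.6 kg.
Tool frame: the origin (TCP) lies midway between the tips of the shut fingers; the grasp point (between the pads) lies 19 mm behind it; z points along the fingers, y is the line along which they close (so a half turn about z gives the same grasp; the last joint's range is limited). The gripper opens to 94 mm and grips with 3 to 60 N. Pads are 16 mm wide; open, the fingers measure 119 mm over their backs; the gripper's body (75 mm by 177 mm) begins 78 mm behind the grasp point.
Start: joints at [-1.272, 0.3, 1.521, -0, 1.321, -0.067], TCP at [0.197, -0.514, 0.205] pointing down, gripper open.
Joint ranges: [-3.03, 3.03], [-0.79, 2.21], [0.23, 2.52], [-1.04, 4.18], [0, 3.07], [-2.55, 2.55]. Speed limits (rad/s): [2.22, 2.22, 2.57, 3.14, 3.14, 3.14].

## Interface

Orientations are given as a 3x3 rotation matrix whose columns are the frame's x, y, z axes.
In Python, from workcell import r, optics, order gives the robot as it stands.
- The arm moves only by the tool step_arm, never from a script. Its argument "deltas" is a list of rows, each an object of numbers: "gripper": the closure, from 0 (fully open) to 1 (shut); "x", "y", "z": the shift along the tool's x, y, z in m; "wx", "wy", "wz": the turn, a rotation vector about the tool's x, y, z in rad. In form: [{"gripper": .., "x": .., "y": .., "z": .., "wx": .., "wy": .., "wz": ..}, ...]. A call has 1 to 5 rows; each row is the pose to reach, as a shift and turn from the pose commanded when the call began, along the tool's axes at that moment; what a row does not reach only later rows make up. A row lasts 1/8 s, in which the tool goes at most 62.5 mm and 10.7 degrees, less where a joint would pass 70% of its speed; a pose out of reach is approached as far as the arm can. A call with a gripper value outside its range is refused whole. The fingers move at their own pace and stop on an object; "force" is the grip in N (left out, the last holds). Time passes only in rows, so rows that repeat a pose let the fingers close. It gives the time, the measured TCP pose, the force, the opening and the grip force at its end, in the units of the state.
- r.get_obs(): the state, without advancing time (a new reading comes with each control period).
- optics.snapshot(name): name is "scene" or "side" or "wrist"; returns the picture (480x640x3 uint8, red, green, blue); there is no depth.
- optics.camera_model(name): a dict with "fov_y" (degrees; the focal length in pixels is half the picture's height over the tangent of half this angle, whatever the lens; pixels are square), "cx", "cy" (the principal point, pixels), "k1" (the pictures are not rectified: a ray, as slopes to the right and down, at radius r is drawn at 1 + k1 r^2 times it, then the intrinsics apply), "camera_from_world" (4x4, takes a point from world to camera coordinates). Camera axes: x right, y down, z forward; pixel columns grow to the right and rows downward; lengths in m; the calibration is good to about 2 mm. A picture is of the moment at which its call begins: read the wrist's pose just before it. camera_model takes no time and is no camera call; for the wrist camera it gives the pose at the moment of the call.
- order.job_done(): hands the job in; it is judged then, once.
The state is a dict: "time": time; "qpos": joint angles; "joint_vel": joint speeds; "effort": joint torques, N m; "eef_pos": TCP position; "eef_rot": TCP orientation; "force": force on the tool from outside, world axes, zero at the start; "moment": the same for the moment, N m; "width": opening from 0.0 (shut) to 1.0 (fully open); "grip_force": force on a finger pad.
Only numpy, scipy, OpenCV 4.12 (cv2) and the standard library are available. Lean on these libraries where they do the work, as an engineer would, in place of code of your own. Each camera call takes 0.05 s, during which the arm holds its last target. There are 200 camera calls.

## Task

Line up the lidded cardboard carton lying askew on the plywood board with the lane between the two low metal rails, then push it with your fingers down the lane until its front end is home against the wooden end stop. Neither the carton nor the robot may touch either rail. Only push: do not lift or tip the carton, leave the things standing round the board undisturbed, and finish with your hand clear.

Things in the scene. Friction and masses are not known exactly. Their poses are not given: they have to be found in the camera images.
- carton: Closed cardboard carton with a lift-off lid, 56 mm wide (x), 120 long (y), 50 high, 0.28 to 0.46 kg. Origin: centre of its underside; mass centre 25 mm above it. Its +y end (front) faces the lane. Starts loose on the bare part of the board, askew by up to 0.12 rad, 4 to 18 mm off the centre line towards the robot, front 25 to 58 mm short of the lane's mouth; near side and rear are free.
- carton_front (a point): Middle of the carton's front end face, 60 mm along +y from its centre, 25 mm above its underside.
- lane: Fixed plywood board on the table, 110 mm wide (x -65 to +45), 385 long (y -215 to +170), 12 thick. Origin: on its underside, on the lane's centre line, at the lane's mouth. +y is the way the carton must go (roughly the robot's left), +x away from the robot, z up. Bare at y < 0; rails and end stop stand on it at y > 0. Behind it a 290 mm high upright board runs along world x = 0.49.
- rail_near: Aluminium guide rail on the robot's side of the lane, fixed to the board: 6 mm thick, 150 long, 16 high, its top 28 mm above the table. Same origin and axes as lane; fills x -44 to -38 mm, y 0 to 150 mm.
- rail_far: The same rail on the far side: x +38 to +44 mm, y 0 to 150 mm in the axes of lane. The lane between the rails is 76 mm wide, 10 mm more than the carton on each side.
- end_stop: Fixed wooden block across the far end of the lane, its top 36 mm above the table. Same origin and axes as lane; the face that the carton meets is at y = 150 mm, so the rear end of a carton that is home lies 30 mm inside the mouth. The carton may touch it.
- lane_mouth (a point): Point on the board's top face (12 mm above the table), on the lane's centre line, at the mouth.
- lane_end (a point): Point on the board's top face, on the lane's centre line, at the foot of the end stop, 150 mm along +y from the mouth.
- loose_jar: Bystander: glaze jar with a screw cap, 55 mm across, 76 high, on the table just beyond the end stop. Origin: centre of its underside. Leave it alone.
- slip_bottle: Bystander: squeeze bottle with a nozzle, 62 mm across, 206 high, on the table beyond that jar. Origin: centre of its underside. Leave it alone.
- mug: Bystander: mug with a handle, 89 mm high, on the table to the robot's left. Origin: under its middle. Leave it alone.

How it is judged:
By the outcome, as a careful person would: the job done as asked, in the order asked, and still so for the second after the job is handed in, with the robot touching nothing.
It also fails if it takes over 51 s, if anything falls off the work surface, if the arm or the gripper's body presses on something with over 40 N, if the wrist force passes 120 N, or if a joint passes its speed limit or range.

## Working session

There is one attempt and no reset: what is moved stays moved. The work goes in short steps, Python scripts to look and compute and a tool call to move; the robot and the scene stay as the last step left them, time stands still between calls to the robot, and variables do not carry over. Pictures are saved under pics/ and viewed, at most 10 in all, crops included, and the job is handed in when it is done.

Besides the shell and the picture viewer there is one more tool, called after ">>>" by a JSON object that holds its "name" and its "arguments". step_arm: Moves the arm, as the interface text tells. Its arguments: {"type":"object","properties":{"deltas":{"type":"array"},"force":{"type":"number"}},"required":["deltas"]}

```bash
mkdir -p pics; ls
cat > h.py <<'E'
import numpy as np, cv2
from workcell import r, optics, order
def intr(m):
    f=240/np.tan(np.radians(m["fov_y"])/2); return f
def ray(m,u,v):
    f=intr(m); d=np.array([(u-m["cx"])/f,(v-m["cy"])/f]); s=d.copy()
    for _ in range(20): s=d/(1+m["k1"]*(s@s))
    T=np.array(m["camera_from_world"]); R=T[:3,:3]; return -R.T@T[:3,3], R.T@np.array([s[0],s[1],1])
def onz(m,u,v,z):
    c,d=ray(m,u,v); return c+d*(z-c[2])/d[2]
def proj(m,p):
    T=np.array(m["camera_from_world"]); q=T[:3,:3]@np.array(p)+T[:3,3]; s=q[:2]/q[2]; s=s*(1+m["k1"]*(s@s)); return s*intr(m)+[m["cx"],m["cy"]]
E
python3 - <<'E'
from h import *
for n in ("scene","side"):
    cv2.imwrite(f"pics/{n}0.png",optics.snapshot(n)[:,:,::-1]); m=optics.camera_model(n); print(n,m["fov_y"],m["k1"],ray(m,320,240))
o=r.get_obs();print(o["time"],o["eef_pos"],o["eef_rot"])
E
```

```text
pics
scene 44.51697549993181 0.03553577947232688 (array([-0.10032409,  0.82632278,  0.84461241]), array([ 0.40392649, -0.63739107, -0.6562529 ]))
side 43.95467405380757 -0.12744777357836512 (array([-0.61785052,  0.28918649,  0.73800407]), array([ 0.80790187, -0.21790989, -0.54758116]))
0.1 [ 0.19666071 -0.51340808  0.20495976] [[ 9.33835439e-01  3.57702780e-01 -3.05509500e-04]
 [ 3.57702907e-01 -9.33834968e-01  9.40053392e-04]
 [ 5.09642572e-05 -9.87136808e-04 -9.99999511e-01]]
```

View pics/scene0.png

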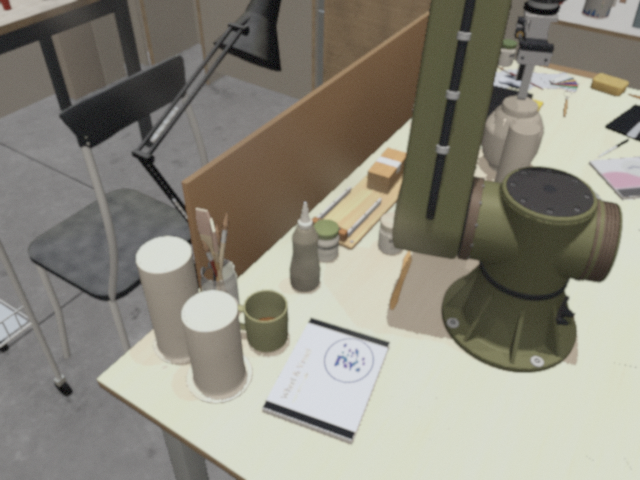

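View pics/side0.png

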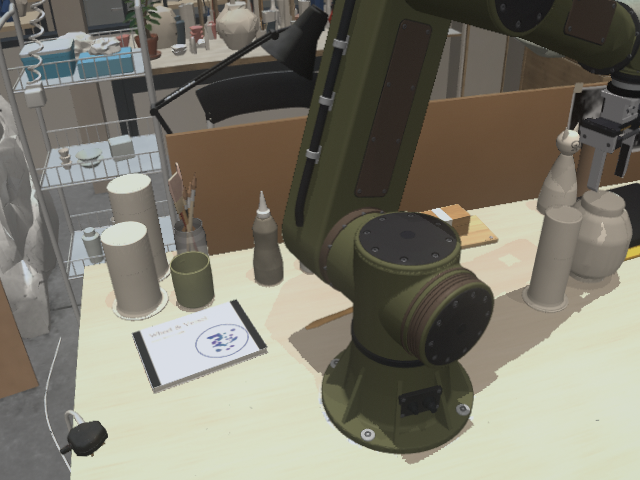

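The scene view shows the carton at about (388,170), the rails at (335,205) and (365,215), and the jar at (325,240). In the side view the carton is at (455,220), partly hidden by the arm. The wrist view is next.

Run:
```python
from h import *
w=optics.snapshot("wrist")[:,:,::-1]
a=cv2.imread("pics/scene0.png")[130:280,270:450]
b=cv2.resize(a,None,fx=3,fy=3,interpolation=cv2.INTER_CUBIC)
c=np.zeros((480,800,3),np.uint8); c[:450,:540]=b; c[:240,540:800]=cv2.resize(w,(260,240)); cv2.imwrite("pics/c1.png",c)
cv2.imwrite("pics/w0.png",w)
m=optics.camera_model("scene")
for n,u,v,z in [("carton",388,175,.03),("farrail top",350,189,.028),("near rail",382,201,.028),("jar",327,255,0)]: print(n,onz(m,u,v,z).round(3))
m=optics.camera_model("side"); print(onz(m,600,270,0),onz(m,545,300,0),onz(m,560,210,0))
m=optics.camera_model("wrist"); print(ray(m,320,240),m["fov_y"])
```

```text
carton [ 0.395 -0.26   0.03 ]
farrail top [ 0.444 -0.16   0.028]
near rail [ 0.359 -0.162  0.028]
jar [0.381 0.038 0.   ]
[ 0.17389295 -0.53872711  0.        ] [ 0.12536853 -0.36704722  0.        ] [ 0.41672011 -0.6059604   0.        ]
(array([ 0.26210458, -0.48817079,  0.38646584]), array([-0.21011163, -0.09300062, -0.97343931])) 60.933696571547706
```

View pics/c1.png

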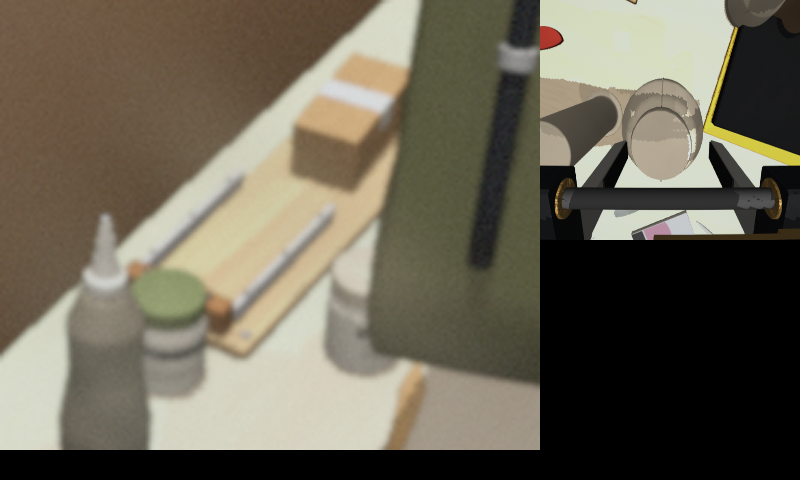

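The crop shows the carton askew before the rails, its white tape visible, and a near-side jar at scene pixel (391,245). The wrist inset shows vases under the hand. I'll rise, swing over the board, and turn so tool x faces the robot. The camera and the gripper's long side then stay clear of the upright board.

>>> {"name": "step_arm", "arguments": {"deltas": [{"gripper": 0,"z": -0.05},{"gripper": 0,"z": -0.1},{"gripper": 0,"x": 0.04,"y": -0.03,"z": -0.1,"wz": -0.15},{"gripper": 0,"x": 0.08,"y": -0.06,"z": -0.1,"wz": -0.32},{"gripper": 0,"x": 0.12,"y": -0.09,"z": -0.1,"wz": -0.5}]}}

```text
invalid input
```

>>> {"name": "step_arm", "arguments": {"deltas": [{"gripper": 0,"x": 0,"y": 0,"z": -0.05,"wx": 0,"wy": 0,"wz": 0},{"gripper": 0,"x": 0,"y": 0,"z": -0.1,"wx": 0,"wy": 0,"wz": 0},{"gripper": 0,"x": 0.04,"y": -0.03,"z": -0.1,"wx": 0,"wy": 0,"wz": -0.15},{"gripper": 0,"x": 0.08,"y": -0.06,"z": -0.1,"wx": 0,"wy": 0,"wz": -0.32},{"gripper": 0,"x": 0.12,"y": -0.09,"z": -0.1,"wx": 0,"wy": 0,"wz": -0.5}]}}

```text
time: 0.78
eef_pos: [0.2771, -0.3852, 0.3053]
eef_rot: [[0.644, 0.765, -0.0], [0.765, -0.644, 0.0], [0.0, -0.0, -1.0]]
force: [0.9, 0.1, 0.5]
width: 1.0
grip_force: 0.0
```

>>> {"name": "step_arm", "arguments": {"deltas": [{"gripper": 0,"x": 0.04,"y": -0.006,"z": 0,"wx": 0,"wy": 0,"wz": -0.18},{"gripper": 0,"x": 0.08,"y": -0.012,"z": 0,"wx": 0,"wy": 0,"wz": -0.36},{"gripper": 0,"x": 0.12,"y": -0.018,"z": 0,"wx": 0,"wy": 0,"wz": -0.54},{"gripper": 0,"x": 0.158,"y": -0.025,"z": 0,"wx": 0,"wy": 0,"wz": -0.72},{"gripper": 0,"x": 0.158,"y": -0.025,"z": 0,"wx": 0,"wy": 0,"wz": -0.9}]}}

```text
time: 1.4
eef_pos: [0.3608, -0.2483, 0.3055]
eef_rot: [[-0.202, 0.979, 0.0], [0.979, 0.202, 0.0], [0.0, 0.0, -1.0]]
force: [-0.1, -0.5, 0.7]
width: 1.001
grip_force: 0.0
```

>>> {"name": "step_arm", "arguments": {"deltas": [{"gripper": 0,"x": 0,"y": 0,"z": 0,"wx": 0,"wy": 0,"wz": -0.18},{"gripper": 0,"x": 0,"y": 0,"z": 0,"wx": 0,"wy": 0,"wz": -0.36},{"gripper": 0,"x": 0,"y": 0,"z": 0,"wx": 0,"wy": 0,"wz": -0.54},{"gripper": 0,"x": 0,"y": 0,"z": 0,"wx": 0,"wy": 0,"wz": -0.72},{"gripper": 0,"x": 0,"y": 0,"z": 0,"wx": 0,"wy": 0,"wz": -0.9}]}}

```text
time: 2.02
eef_pos: [0.3599, -0.25, 0.3053]
eef_rot: [[-0.892, 0.453, -0.0], [0.453, 0.892, 0.0], [0.0, 0.0, -1.0]]
force: [0.0, 0.3, 0.6]
width: 1.002
grip_force: 0.0
```

>>> {"name": "step_arm", "arguments": {"deltas": [{"gripper": 0,"x": 0,"y": 0,"z": 0,"wx": 0,"wy": 0,"wz": -0.16},{"gripper": 0,"x": 0,"y": 0,"z": 0,"wx": 0,"wy": 0,"wz": -0.32},{"gripper": 0,"x": 0,"y": 0,"z": 0,"wx": 0,"wy": 0,"wz": -0.475},{"gripper": 0,"x": 0,"y": 0,"z": 0,"wx": 0,"wy": 0,"wz": -0.475}]}}

```text
time: 2.52
eef_pos: [0.3599, -0.2501, 0.3053]
eef_rot: [[-1.0, 0.002, -0.0], [0.002, 1.0, 0.0], [0.0, 0.0, -1.0]]
force: [0.4, 0.7, 1.0]
width: 1.004
grip_force: 0.0
```

Run:
```python
from h import *
cv2.imwrite("pics/w1.png",optics.snapshot("wrist")[:,:,::-1])
o=r.get_obs();print(o["time"],o["eef_pos"],o["eef_rot"].round(4) if hasattr(o["eef_rot"],'round') else o["eef_rot"],o["qpos"])
m=optics.camera_model("wrist"); np.save("m1.npy",m,allow_pickle=True); print(ray(m,320,240))
```

```text
2.575 [ 0.3599077  -0.25003553  0.30533783] [[-1.0e+00  4.2e-03 -2.0e-04]
 [ 4.2e-03  1.0e+00  2.0e-04]
 [ 2.0e-04  2.0e-04 -1.0e+00]] [-6.90821554e-01 -1.69789958e-02  1.65161613e+00  5.37591866e-05
  1.50722365e+00 -2.25745767e+00]
(array([ 0.2881073 , -0.24976542,  0.48678797]), array([ 0.2304394 ,  0.00838458, -0.97324585]))
```

View pics/w1.png

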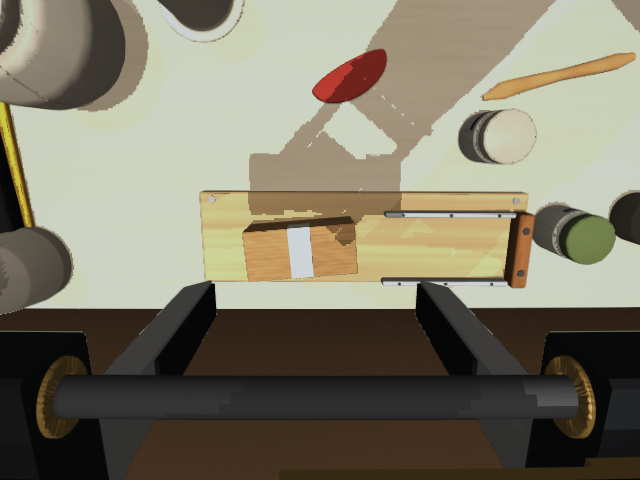

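The wrist view is clear; right is +y and down is +x. The carton top runs from (243,230) to (357,275), with its white tape at (300,252). The rails are at rows ~214 (near) and ~282 (far), columns 383–515. The stop is at (521,250). Next I'll measure these by colour mask.

```bash
cat > meas.py <<'E'
from h import *
def measure(img,m,x0,x1,y0,y1,save=None,rails=True):
    hsv=cv2.cvtColor(img,cv2.COLOR_BGR2HSV); roi=np.zeros(img.shape[:2],np.uint8); roi[y0:y1,x0:x1]=255
    print("samples",[hsv[v,u].tolist() for u,v in((270,255),(340,245),(300,255),(230,265),(300,225),(375,240),(450,214),(450,282))])
E
python3 - <<'E'
from meas import *
img=cv2.imread("pics/w1.png"); m=np.load("m1.npy",allow_pickle=True).item()
measure(img,m,195,540,185,295)
hsv=cv2.cvtColor(img,cv2.COLOR_BGR2HSV)
for u in (265,340): print(u,[tuple(int(q) for q in hsv[v,u]) for v in range(216,290,2)])
print([tuple(int(q) for q in hsv[250,u]) for u in range(232,260,2)]);print([tuple(int(q) for q in hsv[250,u]) for u in range(345,370,2)])
for u in(420,480): print([tuple(int(q) for q in hsv[v,u]) for v in range(206,220)],[tuple(int(q) for q in hsv[v,u]) for v in range(274,290)])
E
```

```text
samples [[17, 133, 200], [16, 138, 191], [100, 11, 214], [30, 76, 205], [24, 33, 77], [21, 102, 202], [20, 7, 103], [24, 7, 192]]
265 [(25, 88, 203), (25, 90, 203), (18, 113, 149), (18, 116, 139), (16, 143, 57), (16, 146, 54), (15, 143, 59), (16, 141, 101), (18, 132, 197), (17, 133, 200), (17, 133, 201), (19, 128, 201), (17, 133, 201), (17, 134, 200), (18, 128, 201), (17, 133, 201), (18, 131, 200), (18, 131, 201), (18, 132, 201), (16, 135, 198), (17, 134, 200), (16, 135, 192), (17, 133, 200), (18, 131, 201), (17, 134, 200), (16, 136, 200), (18, 130, 200), (17, 133, 200), (17, 133, 200), (16, 135, 200), (18, 131, 201), (16, 135, 193), (18, 104, 189), (39, 24, 211), (39, 24, 211), (41, 23, 211), (41, 19, 211)]
340 [(17, 119, 120), (16, 142, 54), (15, 143, 57), (15, 140, 60), (16, 142, 97), (15, 140, 129), (18, 130, 198), (16, 140, 131), (16, 140, 129), (16, 140, 135), (16, 140, 135), (16, 142, 129), (16, 142, 113), (16, 141, 114), (16, 135, 189), (16, 137, 194), (16, 136, 185), (16, 134, 196), (16, 135, 196), (17, 134, 200), (17, 136, 197), (16, 135, 197), (16, 136, 184), (16, 136, 188
[... 806 characters left out ...]
(19, 104, 198), (21, 101, 202)] [(23, 93, 202), (23, 93, 202), (23, 93, 202), (18, 102, 115), (15, 9, 57), (30, 9, 59), (20, 12, 62), (15, 7, 78), (15, 9, 113), (90, 4, 69), (0, 15, 17), (120, 26, 10), (150, 43, 6), (60, 32, 8), (60, 32, 8), (120, 43, 6)]
[(20, 102, 202), (20, 105, 202), (19, 107, 201), (18, 108, 200), (18, 117, 142), (17, 54, 75), (30, 4, 60), (23, 6, 157), (70, 4, 193), (75, 7, 208), (60, 5, 209), (30, 6, 174), (20, 90, 196), (20, 104, 201)] [(30, 77, 205), (30, 79, 204), (27, 85, 192), (17, 115, 153), (13, 27, 67), (30, 4, 62), (30, 4, 67), (20, 7, 104), (45, 3, 199), (106, 15, 218), (105, 14, 216), (25, 8, 197), (41, 20, 200), (42, 22, 211), (42, 22, 211), (41, 21, 211)]
```

```bash
cat > meas.py <<'E'
from h import *
def railline(hsv,m,u0,u1,v0,v1,z=.028):
    P=[]
    for u in range(u0,u1):
        S=hsv[v0:v1,u].astype(int); w=(S[:,1]<20)*np.clip(S[:,2]-90,0,None)
        if (w>0).sum()>=3: P.append(onz(m,u,v0+(w*np.arange(v1-v0)).sum()/w.sum(),z)[:2])
    return np.polyfit(np.array(P)[:,1],np.array(P)[:,0],1)   # x = a*y+b
def carton(hsv,m,x0,x1,y0,y1,vmin=85,save=None):
    H,S,V=[hsv[y0:y1,x0:x1,i].astype(int) for i in range(3)]
    k=((S>122)&(V>vmin)).astype(np.uint8)
    k=cv2.morphologyEx(k,cv2.MORPH_OPEN,np.ones((3,3)))
    cs=cv2.findContours(k,0,cv2.CHAIN_APPROX_NONE)[0]; cs=[c for c in cs if cv2.contourArea(c)>250]
    c=np.vstack(cs)[:,0]+[x0,y0]; W=np.array([onz(m,u,v,.062)[:2] for u,v in c])*1000
    (cc,sz,an)=cv2.minAreaRect(W.astype(np.float32)); B=cv2.boxPoints((cc,sz,an))
    e=[B[1]-B[0],B[2]-B[1]]; L=max(e,key=np.linalg.norm); L=L*np.sign(L[1])
    return np.array(cc)/1000, sz, -np.arctan2(L[0],L[1])   # yaw of +y axis, ccw
E
python3 - <<'E'
from meas import *
img=cv2.imread("pics/w1.png"); m=np.load("m1.npy",allow_pickle=True).item(); hsv=cv2.cvtColor(img,cv2.COLOR_BGR2HSV)
n=railline(hsv,m,392,508,205,222); f=railline(hsv,m,445,503,276,289); print("near",n,"far",f)
print("mid x at y=-.2,-.1,0",[(np.polyval(n,y)+np.polyval(f,y))/2 for y in(-.25,-.15,-.05)],"gap",np.polyval(f,-.1)-np.polyval(n,-.1))
print("mouth pts",onz(m,384,214,.028),onz(m,381,281,.028),"rail end",onz(m,513,214,.028))
print("carton",carton(hsv,m,205,376,205,292))
for nm,u,v,z in(("white jar",515,130,.07),("far vase",30,265,.1),("near vase",125,45,.15),("cup",200,20,.05),("red",350,78,.02),("board corners",205,192,.012),("",527,193,.012),("",206,279,.012)): print(nm,onz(m,u,v,z).round(3))
E
```

```text
near [0.01106177 0.36900485] far [0.00585343 0.45113119]
mid x at y=-.2,-.1,0 [np.float64(0.40795361853577006), np.float64(0.40879937868629207), np.float64(0.4096451388368141)] gap 0.08264717892115847
mouth pts [ 0.36671503 -0.17290498  0.028     ] [ 0.44708269 -0.17359271  0.028     ] rail end [ 0.36731546 -0.02513191  0.028     ]
carton (array([ 0.40238858, -0.26748148]), (55.50598907470703, 119.50751495361328), np.float32(0.07711272))
white jar [ 0.276 -0.053  0.07 ]
far vase [ 0.404 -0.537  0.1  ]
near vase [ 0.214 -0.396  0.15 ]
cup [ 0.17  -0.363  0.05 ]
red [ 0.22  -0.213  0.02 ]
board corners [ 0.342 -0.379  0.012]
 [ 0.345 -0.004  0.012]
 [ 0.449 -0.386  0.012]
```

The lane centre line is x ≈ 0.410+0.0085·y, with the mouth at y ≈ −0.173. The carton centre is (0.402,−0.267), yaw +0.077, about 5 mm off centre. I'll square and centre it by pressing both open fingers against its near side, since a span close to the carton's length sets yaw and offset together. First I descend beside it.

>>> {"name": "step_arm", "arguments": {"deltas": [{"gripper": 0,"x": 0.007,"y": -0.015,"z": 0.06,"wx": 0,"wy": 0,"wz": 0.005},{"gripper": 0,"x": 0.007,"y": -0.015,"z": 0.12,"wx": 0,"wy": 0,"wz": 0.005},{"gripper": 0,"x": 0.007,"y": -0.015,"z": 0.18,"wx": 0,"wy": 0,"wz": 0.005},{"gripper": 0,"x": 0.007,"y": -0.015,"z": 0.235,"wx": 0,"wy": 0,"wz": 0.005},{"gripper": 0,"x": 0.007,"y": -0.015,"z": 0.272,"wx": 0,"wy": 0,"wz": 0.005}]}}

```text
time: 3.2
eef_pos: [0.3522, -0.2645, 0.0312]
eef_rot: [[-1.0, 0.01, -0.001], [0.01, 1.0, 0.001], [0.001, 0.001, -1.0]]
force: [0.5, -0.6, 0.2]
width: 0.998
grip_force: 0.0
```

>>> {"name": "step_arm", "arguments": {"deltas": [{"gripper": 0,"x": -0.003,"y": 0,"z": 0,"wx": 0,"wy": 0,"wz": 0},{"gripper": 0,"x": -0.006,"y": 0,"z": 0,"wx": 0,"wy": 0,"wz": 0},{"gripper": 0,"x": -0.009,"y": 0,"z": 0,"wx": 0,"wy": 0,"wz": 0},{"gripper": 0,"x": -0.012,"y": 0,"z": 0,"wx": 0,"wy": 0,"wz": 0},{"gripper": 0,"x": -0.014,"y": 0,"z": 0,"wx": 0,"wy": 0,"wz": 0}]}}

```text
time: 3.82
eef_pos: [0.3673, -0.2653, 0.0339]
eef_rot: [[-1.0, 0.006, 0.001], [0.006, 1.0, -0.001], [-0.001, -0.0, -1.0]]
force: [-2.0, 0.3, 1.2]
width: 0.997
grip_force: 0.8
```

Run:
```python
from h import *
cv2.imwrite("pics/w2.png",optics.snapshot("wrist")[:,:,::-1])
np.save("m2.npy",optics.camera_model("wrist"),allow_pickle=True)
o=r.get_obs();print(o["time"],o["eef_pos"],np.round(o["eef_rot"],4).tolist(),o["force"])
```

```text
3.875 [ 0.3673541  -0.26529723  0.03381278] [[-1.0, 0.0058, 0.0005], [0.0058, 1.0, -0.0004], [-0.0005, -0.0004, -1.0]] [-0.79487346 -0.51734582 -0.24309293]
```

View pics/w2.png

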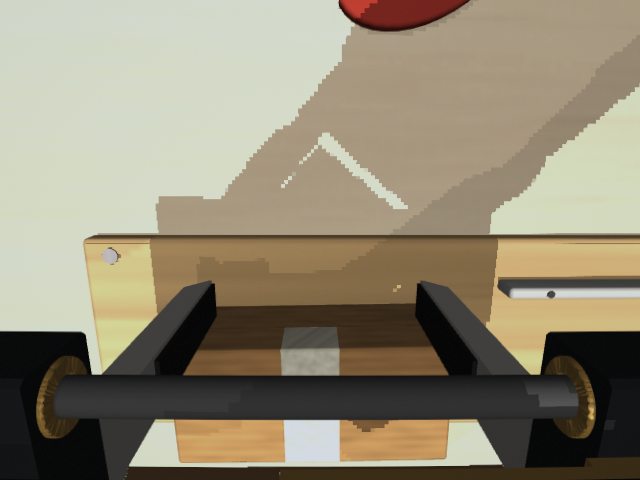

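The open fingers are at both ends of the carton's near side and it is nearly square (its far top edge runs (180,462)–(447,459)). I'll push the last 4.5 mm, retreat and rise to check.

>>> {"name": "step_arm", "arguments": {"deltas": [{"gripper": 0,"x": -0.0015,"y": 0,"z": 0,"wx": 0,"wy": 0,"wz": 0.003},{"gripper": 0,"x": -0.003,"y": 0,"z": 0,"wx": 0,"wy": 0,"wz": 0.003},{"gripper": 0,"x": -0.0045,"y": 0,"z": 0,"wx": 0,"wy": 0,"wz": 0.003},{"gripper": 0,"x": -0.0045,"y": 0,"z": 0,"wx": 0,"wy": 0,"wz": 0.003}]}}

```text
time: 4.38
eef_pos: [0.3716, -0.2652, 0.0334]
eef_rot: [[-1.0, 0.009, 0.0], [0.009, 1.0, -0.0], [-0.0, -0.0, -1.0]]
force: [-0.8, 0.2, -0.4]
width: 0.999
grip_force: 0.5
```

>>> {"name": "step_arm", "arguments": {"deltas": [{"gripper": 0,"x": 0.015,"y": 0,"z": 0,"wx": 0,"wy": 0,"wz": 0},{"gripper": 0,"x": 0.02,"y": 0,"z": -0.05,"wx": 0,"wy": 0,"wz": 0},{"gripper": 0,"x": 0.02,"y": 0,"z": -0.11,"wx": 0,"wy": 0,"wz": 0},{"gripper": 0,"x": 0.015,"y": 0.01,"z": -0.17,"wx": 0,"wy": 0,"wz": 0},{"gripper": 0,"x": 0.01,"y": 0.015,"z": -0.225,"wx": 0,"wy": 0,"wz": 0}]}}

```text
time: 5.0
eef_pos: [0.3608, -0.2497, 0.2606]
eef_rot: [[-1.0, 0.009, 0.001], [0.009, 1.0, -0.001], [-0.001, -0.001, -1.0]]
force: [-0.2, 0.6, -0.3]
width: 1.002
grip_force: 0.0
```

>>> {"name": "step_arm", "arguments": {"deltas": [{"gripper": 1,"x": 0,"y": 0,"z": -0.045,"wx": 0,"wy": 0,"wz": 0},{"gripper": 1,"x": 0,"y": 0,"z": -0.045,"wx": 0,"wy": 0,"wz": 0}]}}

```text
time: 5.25
eef_pos: [0.3616, -0.2506, 0.3061]
eef_rot: [[-1.0, 0.009, 0.004], [0.009, 1.0, -0.003], [-0.004, -0.003, -1.0]]
force: [-0.0, -0.1, -0.6]
width: 0.824
grip_force: 0.0
```

Run:
```python
from meas import *
img=optics.snapshot("wrist")[:,:,::-1].copy(); cv2.imwrite("pics/w3.png",img); m=optics.camera_model("wrist"); hsv=cv2.cvtColor(img,cv2.COLOR_BGR2HSV)
o=r.get_obs();print(o["time"],o["eef_pos"],np.round(o["eef_rot"],4).tolist(),o["width"])
print([proj(m,(x,y,.028)).round() for x,y in((.367,-.173),(.367,-.025),(.449,-.173))],[proj(m,(x,y,.062)).round() for x,y in((.38,-.33),(.436,-.21))])
try:
  print("carton",carton(hsv,m,205,374,200,292))
except Exception as e: print(e)
```

```text
5.3 [ 0.3612092  -0.25028104  0.30393427] [[-1.0, 0.009, 0.0017], [0.009, 1.0, -0.0013], [-0.0017, -0.0013, -1.0]] 0.7854271218992918
[array([385., 213.]), array([515., 211.]), array([383., 281.])] [array([242., 231.]), array([354., 280.])]
carton (array([ 0.40694717, -0.26744794]), (118.88113403320312, 53.69915771484375), np.float32(-0.009194849))
```

View pics/w3.png

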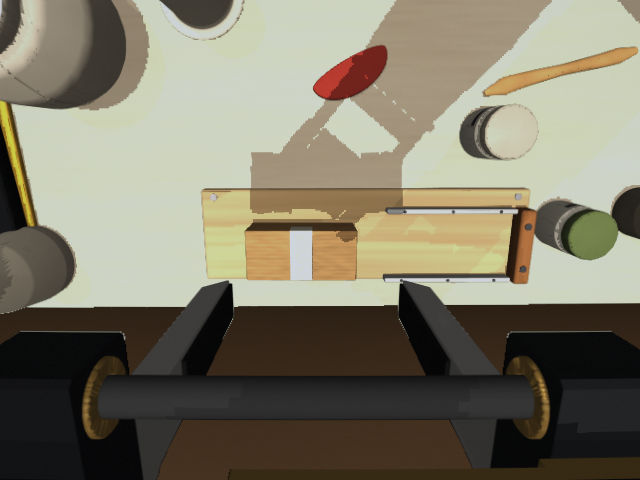

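The carton is now aligned: centre (0.4069,−0.2674) against a lane line of x=0.4076, yaw −0.0092 against −0.0085. I'll shut the fingers and go over behind its rear end.

>>> {"name": "step_arm", "arguments": {"deltas": [{"gripper": 1,"x": -0.016,"y": -0.035,"z": 0,"wx": 0,"wy": 0,"wz": 0},{"gripper": 1,"x": -0.031,"y": -0.07,"z": 0,"wx": 0,"wy": 0,"wz": 0},{"gripper": 1,"x": -0.046,"y": -0.104,"z": 0,"wx": 0,"wy": 0,"wz": 0},{"gripper": 1,"x": -0.046,"y": -0.104,"z": 0.05,"wx": 0,"wy": 0,"wz": 0},{"gripper": 1,"x": -0.046,"y": -0.104,"z": 0.1,"wx": 0,"wy": 0,"wz": 0}]}}

```text
time: 5.92
eef_pos: [0.4056, -0.3543, 0.2001]
eef_rot: [[-1.0, 0.009, -0.001], [0.009, 1.0, 0.002], [0.001, 0.002, -1.0]]
force: [0.5, -0.2, -0.7]
width: 0.249
grip_force: 0.0
```

>>> {"name": "step_arm", "arguments": {"deltas": [{"gripper": 1,"x": 0,"y": 0,"z": 0.04,"wx": 0,"wy": 0,"wz": 0},{"gripper": 1,"x": 0,"y": 0,"z": 0.06,"wx": 0,"wy": 0,"wz": 0},{"gripper": 1,"x": 0,"y": 0,"z": 0.07,"wx": 0,"wy": 0,"wz": 0},{"gripper": 1,"x": 0,"y": 0,"z": 0.07,"wx": 0,"wy": 0,"wz": 0}]}}

```text
time: 6.42
eef_pos: [0.4062, -0.3543, 0.1327]
eef_rot: [[-1.0, 0.009, -0.001], [0.009, 1.0, 0.001], [0.001, 0.001, -1.0]]
force: [-0.0, -0.3, 0.2]
width: 0.004
grip_force: 0.0
```

>>> {"name": "step_arm", "arguments": {"deltas": [{"gripper": 1,"x": -0.0005,"y": 0,"z": 0.05,"wx": 0,"wy": 0,"wz": 0},{"gripper": 1,"x": -0.0005,"y": 0,"z": 0.085,"wx": 0,"wy": 0,"wz": 0},{"gripper": 1,"x": -0.0005,"y": 0,"z": 0.1,"wx": 0,"wy": 0,"wz": 0},{"gripper": 1,"x": -0.0005,"y": 0.005,"z": 0.1,"wx": 0,"wy": 0,"wz": 0}]}}

```text
time: 6.92
eef_pos: [0.4073, -0.3496, 0.0337]
eef_rot: [[-1.0, 0.009, -0.0], [0.009, 1.0, 0.0], [0.0, 0.0, -1.0]]
force: [0.0, -0.2, 0.3]
width: 0.003
grip_force: 0.0
```

>>> {"name": "step_arm", "arguments": {"deltas": [{"gripper": 1,"x": 0,"y": 0.006,"z": 0,"wx": 0,"wy": 0,"wz": 0},{"gripper": 1,"x": 0,"y": 0.012,"z": 0,"wx": 0,"wy": 0,"wz": 0},{"gripper": 1,"x": 0,"y": 0.018,"z": 0,"wx": 0,"wy": 0,"wz": 0},{"gripper": 1,"x": 0,"y": 0.024,"z": 0,"wx": 0,"wy": 0,"wz": 0},{"gripper": 1,"x": 0,"y": 0.03,"z": 0,"wx": 0,"wy": 0,"wz": 0}]}}

```text
time: 7.55
eef_pos: [0.4075, -0.3193, 0.0336]
eef_rot: [[-1.0, 0.009, 0.0], [0.009, 1.0, -0.0], [-0.0, -0.0, -1.0]]
force: [0.5, -3.7, 3.1]
width: 0.007
grip_force: 1.7
```

Run:
```python
from h import *
img=optics.snapshot("wrist")[:,:,::-1]; m=optics.camera_model("wrist"); s=optics.snapshot("scene")[:,:,::-1]
o=r.get_obs();print(o["time"],o["eef_pos"],np.round(o["eef_rot"],4).tolist(),o["force"])
cv2.imwrite("pics/w4.png",img);np.save("m4.npy",m,allow_pickle=True); cv2.imwrite("pics/s4.png",s)
```

```text
7.65 [ 0.40735379 -0.31870307  0.03330383] [[-1.0, 0.0084, -0.0005], [0.0084, 1.0, 0.0007], [0.0005, 0.0007, -1.0]] [-0.28334521  0.21749067 -0.4410496 ]
```

View pics/w4.png

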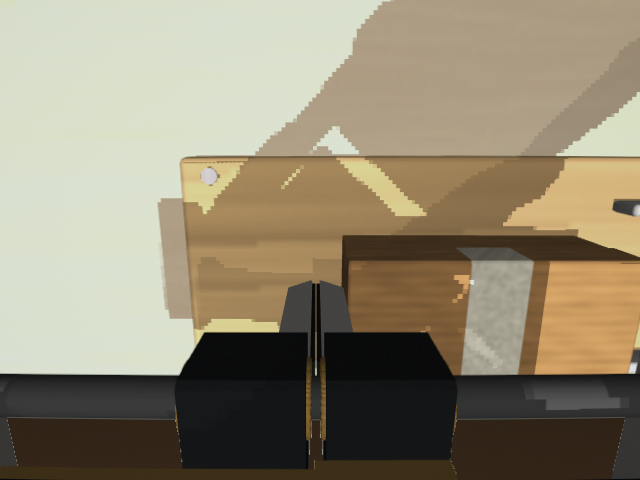

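The finger rests on the carton's rear at col 345, and the near top edge is at row ~261, looking straight. I'll measure that edge numerically to watch heading.

```bash
cat >> meas.py <<'E'
def neartop(img,m,cols,v0,v1):
    g=cv2.GaussianBlur(cv2.cvtColor(img,cv2.COLOR_BGR2GRAY),(3,3),0).astype(float); P=[]
    for u in cols:
        d=np.diff(g[v0:v1,u]); i=int(np.argmax(d))
        if d[i]>8: P.append(onz(m,u,v0+i+.5,.062)[:2])
    P=np.array(P); a,b=np.polyfit(P[:,1],P[:,0],1); res=P[:,0]-a*P[:,1]-b; k=abs(res)<.0015
    a,b=np.polyfit(P[k,1],P[k,0],1); return a,b,k.sum(),len(k)
def check(cols,v0,v1,name):
    img=optics.snapshot("wrist")[:,:,::-1].copy(); m=optics.camera_model("wrist"); cv2.imwrite(f"pics/{name}.png",img)
    o=r.get_obs(); a,b,k,n=neartop(img,m,cols,v0,v1); y=o["eef_pos"][1]+.0725
    print(o["time"],np.round(o["eef_pos"],4),np.round(o["force"],1),"slope",a,"(lane .0085) centre x",a*y+b+.028,"lane",.4099+.0085*y,k,n)
E
python3 - <<'E'
from meas import *
img=cv2.imread("pics/w4.png"); m=np.load("m4.npy",allow_pickle=True).item()
a,b,k,n=neartop(img,m,list(range(352,455))+list(range(545,600)),245,275); print(a,b,k,n,"centre x",a*-.2465+b+.028,"lane",.4099-.0085*.2465)
E
```

```text
0.010237529255254979 0.3833259041957495 158 158 centre x 0.4088023532343292 lane 0.40780475
```

>>> {"name": "step_arm", "arguments": {"deltas": [{"gripper": 1,"x": 0,"y": 0.008,"z": 0,"wx": 0,"wy": 0,"wz": 0},{"gripper": 1,"x": 0,"y": 0.016,"z": 0,"wx": 0,"wy": 0,"wz": 0},{"gripper": 1,"x": 0,"y": 0.024,"z": 0,"wx": 0,"wy": 0,"wz": 0},{"gripper": 1,"x": 0,"y": 0.032,"z": 0,"wx": 0,"wy": 0,"wz": 0},{"gripper": 1,"x": 0,"y": 0.04,"z": 0,"wx": 0,"wy": 0,"wz": 0}]}}

```text
time: 8.28
eef_pos: [0.4077, -0.2788, 0.0333]
eef_rot: [[-1.0, 0.009, -0.0], [0.009, 1.0, 0.0], [0.0, 0.0, -1.0]]
force: [0.4, -1.3, -0.7]
width: 0.003
grip_force: 0.6
```

```bash
python3 -c "
from meas import *
check(list(range(352,455))+list(range(545,600)),245,275,'w5')"
```

```text
8.325 [ 0.4077 -0.2781  0.0333] [-0.2  0.1 -0.1] slope 0.010007969069884168 (lane .0085) centre x 0.40901489502119626 lane 0.40815226843044367 158 158
```

Heading is steady and the carton is within 1 mm of centre, so I continue.

>>> {"name": "step_arm", "arguments": {"deltas": [{"gripper": 1,"x": 0,"y": 0.01,"z": 0,"wx": 0,"wy": 0,"wz": 0},{"gripper": 1,"x": 0,"y": 0.02,"z": 0,"wx": 0,"wy": 0,"wz": 0},{"gripper": 1,"x": 0,"y": 0.03,"z": 0,"wx": 0,"wy": 0,"wz": 0},{"gripper": 1,"x": 0,"y": 0.04,"z": 0,"wx": 0,"wy": 0,"wz": 0},{"gripper": 1,"x": 0,"y": 0.05,"z": 0,"wx": 0,"wy": 0,"wz": 0}]}}

```text
time: 8.95
eef_pos: [0.4082, -0.2288, 0.0335]
eef_rot: [[-1.0, 0.009, -0.0], [0.009, 1.0, 0.0], [0.0, 0.0, -1.0]]
force: [-0.2, -1.5, -0.7]
width: -0.0
grip_force: 0.8
```

```bash
python3 -c "
from meas import *
check(list(range(352,455))+list(range(545,600)),245,275,'w6')"
```

```text
9.0 [ 0.4081 -0.2279  0.0333] [-0.5 -0.2 -0.2] slope 0.010168967619123387 (lane .0085) centre x 0.40943483895172733 lane 0.408579045864725 158 158
```

>>> {"name": "step_arm", "arguments": {"deltas": [{"gripper": 1,"x": 0,"y": 0.01,"z": 0,"wx": 0,"wy": 0,"wz": 0},{"gripper": 1,"x": 0,"y": 0.02,"z": 0,"wx": 0,"wy": 0,"wz": 0},{"gripper": 1,"x": 0,"y": 0.03,"z": 0,"wx": 0,"wy": 0,"wz": 0},{"gripper": 1,"x": 0,"y": 0.04,"z": 0,"wx": 0,"wy": 0,"wz": 0},{"gripper": 1,"x": 0,"y": 0.05,"z": 0,"wx": 0,"wy": 0,"wz": 0}]}}

```text
time: 9.62
eef_pos: [0.4087, -0.1789, 0.0335]
eef_rot: [[-1.0, 0.009, 0.0], [0.009, 1.0, -0.0], [-0.0, -0.0, -1.0]]
force: [-0.4, -1.7, 0.9]
width: 0.004
grip_force: 1.1
```

```bash
python3 -c "
from meas import *
check(list(range(352,455))+list(range(545,600)),245,275,'w7')"
```

```text
9.675 [ 0.4085 -0.178   0.0334] [ 0.1 -0.1  0.3] slope 0.0102092991473902 (lane .0085) centre x 0.40986613203104405 lane 0.4090035966299183 158 158
```

>>> {"name": "step_arm", "arguments": {"deltas": [{"gripper": 1,"x": 0,"y": 0.004,"z": 0,"wx": 0,"wy": 0,"wz": 0},{"gripper": 1,"x": 0,"y": 0.008,"z": 0,"wx": 0,"wy": 0,"wz": 0},{"gripper": 1,"x": 0,"y": 0.012,"z": 0,"wx": 0,"wy": 0,"wz": 0},{"gripper": 1,"x": 0,"y": 0.015,"z": 0,"wx": 0,"wy": 0,"wz": 0},{"gripper": 1,"x": 0,"y": 0.018,"z": 0,"wx": 0,"wy": 0,"wz": 0}]}}

```text
time: 10.3
eef_pos: [0.4088, -0.1614, 0.0334]
eef_rot: [[-1.0, 0.009, -0.0], [0.009, 1.0, 0.0], [0.0, 0.0, -1.0]]
force: [-0.6, -1.6, -0.3]
width: 0.007
grip_force: 0.7
```

Now small steps, watching for the force rise at the stop.

>>> {"name": "step_arm", "arguments": {"deltas": [{"gripper": 1,"x": 0,"y": 0.0015,"z": 0,"wx": 0,"wy": 0,"wz": 0},{"gripper": 1,"x": 0,"y": 0.003,"z": 0,"wx": 0,"wy": 0,"wz": 0},{"gripper": 1,"x": 0,"y": 0.004,"z": 0,"wx": 0,"wy": 0,"wz": 0}]}}

```text
time: 10.68
eef_pos: [0.4089, -0.1575, 0.0334]
eef_rot: [[-1.0, 0.009, -0.0], [0.009, 1.0, 0.0], [0.0, 0.0, -1.0]]
force: [-0.8, -0.9, -0.4]
width: 0.004
grip_force: 0.7
```

>>> {"name": "step_arm", "arguments": {"deltas": [{"gripper": 1,"x": 0,"y": 0.001,"z": 0,"wx": 0,"wy": 0,"wz": 0},{"gripper": 1,"x": 0,"y": 0.002,"z": 0,"wx": 0,"wy": 0,"wz": 0}]}}

```text
time: 10.92
eef_pos: [0.4089, -0.1555, 0.0334]
eef_rot: [[-1.0, 0.009, -0.0], [0.009, 1.0, 0.0], [0.0, 0.0, -1.0]]
force: [-0.4, -1.9, -0.9]
width: 0.007
grip_force: 0.7
```

>>> {"name": "step_arm", "arguments": {"deltas": [{"gripper": 1,"x": 0,"y": 0.001,"z": 0,"wx": 0,"wy": 0,"wz": 0},{"gripper": 1,"x": 0,"y": 0.002,"z": 0,"wx": 0,"wy": 0,"wz": 0}]}}

```text
time: 11.18
eef_pos: [0.409, -0.1536, 0.0335]
eef_rot: [[-1.0, 0.009, 0.0], [0.009, 1.0, -0.0], [-0.0, -0.0, -1.0]]
force: [0.9, -7.0, 0.4]
width: 0.006
grip_force: 3.7
```

>>> {"name": "step_arm", "arguments": {"deltas": [{"gripper": 1,"x": 0,"y": 0.001,"z": 0,"wx": 0,"wy": 0,"wz": 0},{"gripper": 1,"x": 0,"y": 0.0015,"z": 0,"wx": 0,"wy": 0,"wz": 0}]}}

```text
time: 11.42
eef_pos: [0.4095, -0.1534, 0.034]
eef_rot: [[-1.0, 0.008, 0.002], [0.008, 1.0, -0.003], [-0.002, -0.003, -1.0]]
force: [-1.4, -16.6, 1.7]
width: 0.004
grip_force: 8.4
```

The force rose to 17 N with no further travel, so the carton is against the stop. I'll back off, rise and check.

>>> {"name": "step_arm", "arguments": {"deltas": [{"gripper": 1,"x": 0,"y": -0.003,"z": 0,"wx": 0,"wy": 0,"wz": 0},{"gripper": 1,"x": 0,"y": -0.025,"z": 0,"wx": 0,"wy": 0,"wz": 0},{"gripper": 1,"x": 0,"y": -0.04,"z": -0.03,"wx": 0,"wy": 0,"wz": 0},{"gripper": 1,"x": 0.01,"y": -0.04,"z": -0.085,"wx": 0,"wy": 0,"wz": 0},{"gripper": 1,"x": 0.025,"y": -0.04,"z": -0.145,"wx": 0,"wy": 0,"wz": 0}]}}

```text
time: 12.05
eef_pos: [0.3829, -0.1915, 0.1797]
eef_rot: [[-1.0, 0.009, -0.001], [0.009, 1.0, 0.001], [0.001, 0.001, -1.0]]
force: [0.4, -0.4, 0.1]
width: 0.007
grip_force: 0.0
```

>>> {"name": "step_arm", "arguments": {"deltas": [{"gripper": 1,"x": 0.015,"y": 0,"z": -0.06,"wx": 0,"wy": 0,"wz": 0},{"gripper": 1,"x": 0.025,"y": 0,"z": -0.12,"wx": 0,"wy": 0,"wz": 0},{"gripper": 1,"x": 0.025,"y": 0,"z": -0.12,"wx": 0,"wy": 0,"wz": 0}]}}

```text
time: 12.42
eef_pos: [0.3592, -0.192, 0.3024]
eef_rot: [[-1.0, 0.009, 0.006], [0.009, 1.0, -0.004], [-0.006, -0.004, -1.0]]
force: [0.3, -0.5, -0.2]
width: 0.006
grip_force: 0.0
```

Run:
```python
from meas import *
img=optics.snapshot("wrist")[:,:,::-1].copy(); m=optics.camera_model("wrist"); cv2.imwrite("pics/w9.png",img)
o=r.get_obs();print(o["time"],o["eef_pos"],o["force"])
for n,p in dict(mouth_near=(.3674,-.173,.028),mouth_far=(.4501,-.173,.028),carton_home=(.409,-.083,.062)).items(): print(n,proj(m,p).round())
hsv=cv2.cvtColor(img,cv2.COLOR_BGR2HSV); a=proj(m,(.372,-.155,.062)); b=proj(m,(.4445,-.024,.062))
print(carton(hsv,m,int(a[0]),int(b[0]),int(a[1]),int(b[1])))
```

```text
12.475 [ 0.35879074 -0.19166194  0.29959158] [ 0.57222085 -0.23488412 -0.98501214]
mouth_near [333. 216.]
mouth_far [333. 285.]
carton_home [419. 259.]
(array([ 0.41045355, -0.08357107]), (115.13126373291016, 58.040775299072266), np.float32(-0.009223957))
```

View pics/w9.png

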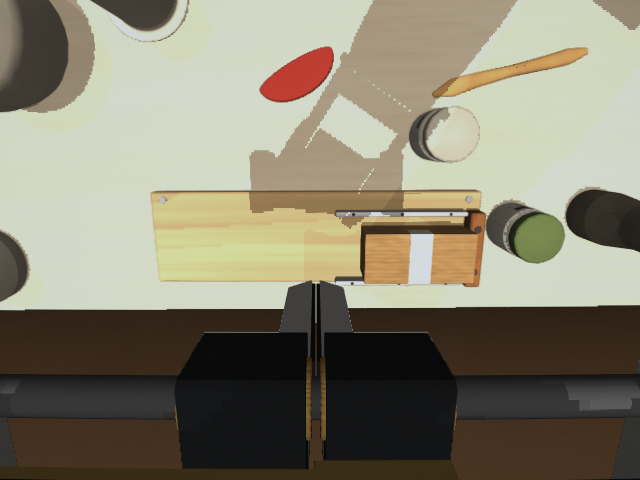

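The carton (362–480, 227–285) sits square in the lane with its front against the stop. It clears both rails, the jar is undisturbed and the hand is clear.

```bash
python3 -c "
from h import *
print(order.job_done())"
```

```text
the job is handed in; nothing more can be done
None
```

The carton is lined up in the lane and pushed home against the end stop, with no contact on either rail seen in the images; the job was handed in at about 12.5 s with the hand clear.

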